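Build up a ring transformer on its mounting stud

TASK

Mount the ring transformer on the upright stud of the power-supply chassis: slip over the stud first the large insulating disc, then the transformer (lower it, do not let it drop), then the small insulating disc, and last the dished washer as it lies, dish downward, so that its dish nests in the small disc and its rim lies flat on it. Each part ends flat on the one below and centred on the stud; leave the solder spool and the flux jar where they stand.

Things in the scene. Friction and masses are not known exactly. Their poses are not given: they have to be found in the camera images.
- psu_chassis: Fixed grey-painted chassis, a folded tray 120 (x) x 190 (y) x 20 mm high on the bench. A bare threaded stud stands at x = 0, y = +45 mm; capacitors, a finned heat sink and a black terminal strip (up to 35 mm above its top) fill the other half, 60 mm or more from the stud. Origin: centre of its underside; x, y along its edges; top at z = 20 mm.
- stud_foot (a point): Foot of the stud: the point on the stud's axis at the chassis top. The stud is 8 mm thick, upright and 48 mm tall from here; its last 7 mm taper to a 3 mm wide point.
- large_disc: Large brown hard-fibre insulating disc: 66 mm diameter, 6 mm thick, centre hole 16 mm, about 30 g. Its origin is the centre of its underside, z up; it starts lying flat on the bench (underside at z = 0), right way up.
- ring_transformer: Copper-wound ring transformer: 60 mm outside diameter, 26 mm high, centre hole 24 mm, 0.2 to 0.33 kg. Seated on the large disc, its underside is 6 mm above the chassis top. Its origin is the centre of its underside, z up; it starts lying flat on the bench (underside at z = 0), right way up.
- small_disc: Small brown hard-fibre insulating disc, a flat ring: 48 mm diameter, 6 mm thick, centre hole 28 mm, about 20 g. Seated on the transformer, its underside is 32 mm above the chassis top. Its origin is the centre of its underside, z up; it starts lying flat on the bench (underside at z = 0), right way up.
- dished_washer: Bright steel dished washer: flat rim 42 mm diameter, 4 mm thick; its middle is dished 5 mm down below the rim, the dish 20 mm wide at the rim, 16 mm at its foot, hole 12 mm. It stands on the dish foot (rim 5 to 9 mm above the bench), right way up; about 40 g. Nested, the dish foot is 33 mm above the chassis top. Origin: centre of the dish foot, z up.
- solder_spool: Bystander: a pale grey-white spool of solder standing upright, 52 mm diameter, 40 mm high; origin at the centre of its underside. Not to be moved.
- flux_jar: Bystander: a round jar, amber with a yellow lid, 48 mm diameter, 31 mm high; origin at the centre of its underside. Not to be moved.
Not all that is in view belongs to the job. There is more than one size of the ring_transformer; the one meant has the size given above.

How it is judged:
By the outcome, as a careful person would: the job done as asked, in the order asked, and still so for the second after the job is handed in, with the robot touching nothing.
It also fails if it takes over 96 s, if anything falls off the work surface, if the arm or the gripper's body presses on something with over 40 N, if the wrist force passes 120 N, or if a joint passes its speed limit or range.

ROBOT

A 7-joint arm with a two-finger parallel gripper is mounted at the origin on a cart in front of the work surface, level with it; the furniture and walls round the work are solid. World frame = base frame: x ahead of the robot, y to its left, z up, the work surface at z = 0. Lengths are in m, angles in rad, forces in N, time in s.
With the tool pointing down it reaches from about 0.425 to 0.875 m from the base axis. Payload 4.7 kg.
Tool frame: the origin (TCP) lies at the very end of the fingers, on their centre line; the grasp point (between the pads) lies behind it (ctrl.tcp_to_grasp is the z of the grasp point in the tool frame, in m); z points along the fingers, y is the line along which they close (so a half turn about z gives the same grasp; the last joint's range is limited). The gripper opens to 87 mm and grips with 3 to 60 N. Pads are 19 mm wide; open, the fingers measure 117 mm over their backs; the gripper's body (75 mm by 190 mm) begins 51 mm behind the grasp point.
Start: joints at [1.303, 0.321, -0.07, 1.45, 0.023, 1.371, -0.057], TCP at [0.181, -0.624, 0.223] pointing down, gripper open.
Joint ranges: [-2.86, 2.86], [-0.3, 2.09], [-1.38, 1.24], [0.06, 2.45], [-1.56, 4.7], [0.09, 2.05], [-2.69, 2.69]. Speed limits (rad/s): [2.57, 2.57, 3.14, 3.14, 3.14, 3.14, 3.14].

INTERFACE

Orientations are given as a rotation vector (axis times angle).
In Python, from bench import ctrl gives the robot as it stands.
- The arm moves only by the tool step_arm, never from a script. Its argument "targets" is a list of rows, each a list of 7 numbers: the shift along the world's x, y, z in cm, then the turn, a rotation vector about the world's x, y, z in degrees, then the opening, from 0 (shut) to 1 (fully open). A call has exactly 5 rows; each row shifts and turns the commanded pose from where the row before left it; what a row does not reach is not made up. A row lasts 1/12 s, in which the tool goes at most 41.7 mm and 7.16 degrees, less where a joint would pass 70% of its speed; a pose out of reach is approached as far as the arm can. A call with a gripper value outside its range is refused whole. The fingers move at their own pace and stop on an object; "force" is the grip in N (left out, the last holds). Time passes only in rows, so rows that do not move let the fingers close, or fill a call up. It gives the time, the measured TCP pose, the force, the opening and the grip force at its end, in the units of the state.
- ctrl.get_state(): the state, without advancing time (a new reading comes with each control period).
- ctrl.get_image(name): name is "scene" or "top"; returns (picture, depth): 384x512x3 uint8, red, green, blue; 384x512 float32, m along the optical axis (not along the pixel's ray), 0 where there is no reading.
- ctrl.camera_params(name): a dict with "intrinsics" (3x3 intrinsics, pixels), "distortion" ([k1, k2, p1, p2, k3] as OpenCV has them; the pictures are not rectified), "rvec" (rotation vector, rad) and "tvec" (3), from world to camera coordinates, as OpenCV has them. Camera axes: x right, y down, z forward; pixel columns grow to the right and rows downward; lengths in m; the calibration is good to about 2 mm. A picture is of the moment at which its call begins. camera_params takes no time and is no camera call.
- ctrl.close_job(): hands the job in; it is judged then, once.
The state is a dict: "time": time; "joint_positions": joint angles; "qd": joint speeds; "joint_torque": joint torques, N m; "position": TCP position; "tool_rot": TCP orientation; "ft_force": force on the tool from outside, world axes, zero at the start; "torque": the same for the moment, N m; "grip_width": opening from 0.0 (shut) to 1.0 (fully open); "grip_force": force on a finger pad.
Only numpy, scipy, OpenCV 4.12 (cv2) and the standard library are available. Lean on these libraries where they do the work, as an engineer would, in place of code of your own. Each camera call takes 0.05 s, during which the arm holds its last target. There are 200 camera calls.

## Working session

There is one attempt and no reset: what is moved stays moved. The work goes in short steps, Python scripts to look and compute and a tool call to move; the robot and the scene stay as the last step left them, time stands still between calls to the robot, and variables do not carry over. Pictures are saved under pics/ and viewed, at most 14 in all, crops included, and the job is handed in when it is done.

Besides the shell and the picture viewer there is one more tool, called after "Request:" as name(argument=value, ...), one argument or row to a line, values as JSON. step_arm: Moves the arm, as the interface text tells. Its arguments: {"type":"object","properties":{"targets":{"type":"array"},"force":{"type":"number"}},"required":["targets"]}

```bash
mkdir -p pics; ls; python3 - <<'E'
from bench import ctrl
import cv2,numpy as np
for n in("scene","top"):
    im,d=ctrl.get_image(n); cv2.imwrite(f"pics/{n}0.png",im[:,:,::-1]); np.save(f"pics/{n}0.npy",d); p=ctrl.camera_params(n)
    R=cv2.Rodrigues(np.array(p["rvec"],float))[0]; print(n,np.round(p["intrinsics"],1).tolist(),np.round(p["distortion"],3),"cam at",-R.T@np.array(p["tvec"]).ravel(),"axis",R[2])
s=ctrl.get_state(); print({k:np.round(v,3) for k,v in s.items()}, ctrl.tcp_to_grasp)
E
```

```text
pics
scene [[470.9, 0.0, 256.9], [0.0, 470.9, 191.0], [0.0, 0.0, 1.0]] [-0.185  0.     0.     0.     0.   ] cam at [-0.16271522 -0.49942322  0.44695128] axis [ 0.77840111  0.48452974 -0.3991524 ]
top [[496.1, 0.0, 255.7], [0.0, 496.1, 199.0], [0.0, 0.0, 1.0]] [0.058 0.    0.    0.    0.   ] cam at [ 0.33778345 -0.02855643  1.11261979] axis [ 0.20534337 -0.00637495 -0.97866923]
{'time': np.float64(0.1), 'joint_positions': array([ 1.303,  0.322, -0.07 ,  1.452,  0.023,  1.371, -0.057]), 'qd': array([-0.001,  0.001,  0.001, -0.002, -0.   , -0.001, -0.001]), 'joint_torque': array([ 0.0000e+00, -4.9257e+01, -4.0500e-01, -3.1340e+01, -6.4000e-02,
        3.9000e-02,  0.0000e+00]), 'position': array([ 0.181, -0.624,  0.222]), 'tool_rot': array([-3.109e+00, -4.410e-01,  1.000e-03]), 'ft_force': array([ 0.349,  0.202, -0.24 ]), 'torque': array([0.026, 0.022, 0.058]), 'grip_force': np.float64(0.0), 'grip_width': np.float64(1.002)} -0.0187
```

View pics/top0.png

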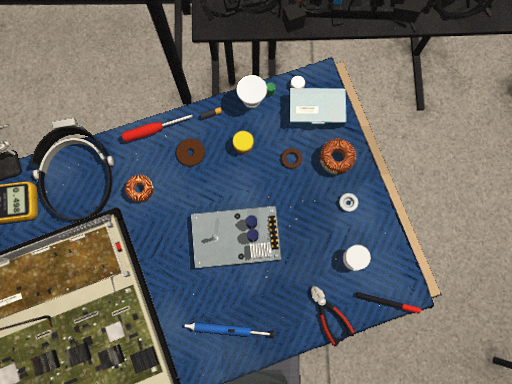

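View pics/scene0.png

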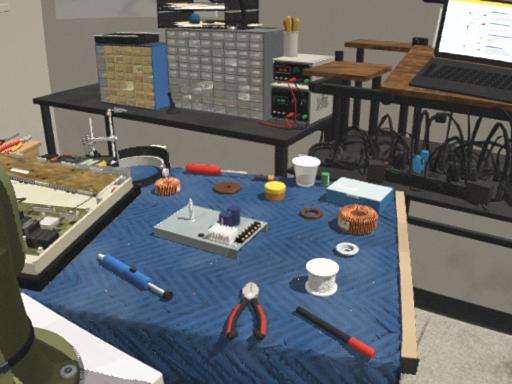

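Top view: the large disc is at (190,152), the small disc at (291,158), the washer at (348,202), the jar at (243,142) and the spool at (357,257). The stud is near (208,239). There are two transformers, at (139,188) and (338,156). I'll measure all of them.

```bash
cat > h.py <<'E'
import cv2,numpy as np
from bench import ctrl
def cam(n):
    p=ctrl.camera_params(n);R=cv2.Rodrigues(np.array(p["rvec"],float))[0];t=np.array(p["tvec"],float).ravel()
    return np.array(p["intrinsics"],float),np.array(p["distortion"],float),R,t
def rays(n,uv):
    K,D,R,t=cam(n);x=cv2.undistortPoints(np.array(uv,float).reshape(-1,1,2),K,D).reshape(-1,2)
    return -R.T@t,np.c_[x,np.ones(len(x))]@R
def plane(n,uv,z):
    o,r=rays(n,uv);return o+r*((z-o[2])/r[:,2])[:,None]
def proj(n,P):
    K,D,R,t=cam(n);return cv2.projectPoints(np.array(P,float).reshape(-1,3),cv2.Rodrigues(R)[0],t,K,D)[0].reshape(-1,2)
def cloud(n,d):
    v,u=np.mgrid[:384,:512];o,r=rays(n,np.c_[u.ravel(),v.ravel()])
    return (o+r*d.reshape(-1,1)).reshape(384,512,3)
def circ(P):
    A=np.c_[2*P[:,:2],np.ones(len(P))];s=np.linalg.lstsq(A,(P[:,:2]**2).sum(1),rcond=None)[0]
    return s[:2],np.sqrt(s[2]+s[:2]@s[:2])
def grab(n,tag):
    im,d=ctrl.get_image(n);im=im[:,:,::-1].copy();cv2.imwrite(f"pics/{n}{tag}.png",im);np.save(f"pics/{n}{tag}.npy",d);return im,d
def blob(n,im,c,lo,hi,r=30):
    "largest HSV blob within r px of c: outer contour"
    m=cv2.inRange(cv2.cvtColor(im,cv2.COLOR_BGR2HSV),lo,hi);w=np.zeros_like(m);cv2.circle(w,c,r,255,-1)
    cs=cv2.findContours(cv2.morphologyEx(m&w,cv2.MORPH_CLOSE,np.ones((3,3))),cv2.RETR_EXTERNAL,cv2.CHAIN_APPROX_NONE)[0]
    return max(cs,key=cv2.contourArea).reshape(-1,2).astype(float)
E
python3 - <<'E'
from h import *
n="top";im=cv2.imread("pics/top0.png");d=np.load("pics/top0.npy");C=cloud(n,d)
BR=((0,60,20),(20,255,255));WH=((0,0,110),(179,70,255))
for nm,c,col,z,r in(("large",(190,152),BR,.006,24),("small",(291,158),BR,.006,18),("washer",(348,202),WH,.009,18),("trA",(139,188),BR,.013,24),("trB",(338,156),BR,.013,27),("jar",(243,142),((15,80,80),(35,255,255)),.031,20),("spool",(357,257),WH,.04,25)):
    k=blob(n,im,c,*col,r);P=plane(n,k,z);h=cv2.convexHull(k.astype(np.float32)).reshape(-1,2);Ph=plane(n,h,z)
    (a,b),rad=circ(P); x,y,w,hh=cv2.boundingRect(k.astype(np.int32))
    Z=C[y:y+hh,x:x+w,2]
    print(nm,"circ",np.round([a,b],4),"dia %.4f"%(2*rad),"reach %.3f"%np.hypot(a,b),"Z90 %.4f"%np.percentile(Z,95),"hullc",np.round((Ph.max(0)+Ph.min(0))[:2]/2,4),"ext",np.round(np.ptp(Ph,axis=0)[:2],4),(x,y,w,hh))
# chassis by depth
m=((C[...,2]>.012)&(C[...,2]<.03)).astype(np.uint8)*255; w=np.zeros_like(m);w[195:280,180:292]=255
k=max(cv2.findContours(m&w,cv2.RETR_EXTERNAL,cv2.CHAIN_APPROX_NONE)[0],key=cv2.contourArea)
B=cv2.boxPoints(cv2.minAreaRect(k));P=plane(n,B,.02);print("box px",B.tolist());print(P.round(4).tolist(),np.linalg.norm(P-np.roll(P,1,0),axis=1),P.mean(0))
q=C[195:280,180:292];s=q[...,2]>.03;print("high pts near stud",[(180+u,195+v,*q[v,u].round(3)) for v,u in zip(*np.nonzero(s)) if u<50][:20])
cr=im[130:290,120:380];cv2.imwrite("pics/crop1.png",cv2.resize(cr,None,fx=3,fy=3,interpolation=cv2.INTER_CUBIC))
E
```

```text
large circ [0.6856 0.1141] dia 0.0639 reach 0.695 Z90 0.0104 hullc [0.6853 0.1141] ext [0.0632 0.0649] (176, 139, 29, 27)
small circ [ 0.6651 -0.1205] dia 0.0456 reach 0.676 Z90 0.0101 hullc [ 0.6641 -0.12  ] ext [0.046  0.0465] (281, 149, 21, 20)
washer circ [ 0.558  -0.2457] dia 0.0415 reach 0.610 Z90 0.0128 hullc [ 0.5575 -0.2456] ext [0.0419 0.043 ] (339, 193, 20, 19)
trA circ [0.6006 0.2287] dia 0.0612 reach 0.643 Z90 0.0294 hullc [0.6005 0.2293] ext [0.061  0.0611] (125, 175, 28, 27)
trB circ [ 0.6667 -0.2268] dia 0.0804 reach 0.704 Z90 0.0380 hullc [ 0.6666 -0.2266] ext [0.084  0.0813] (320, 138, 36, 36)
jar circ [ 0.7005 -0.0093] dia 0.0485 reach 0.701 Z90 0.0351 hullc [ 0.6996 -0.0088] ext [0.0504 0.048 ] (232, 131, 22, 22)
spool circ [ 0.43   -0.2493] dia 0.0558 reach 0.497 Z90 0.0438 hullc [ 0.4304 -0.249 ] ext [0.0557 0.0587] (343, 244, 28, 27)
box px [[189.13592529296875, 214.27464294433594], [275.3025207519531, 206.01210021972656], [280.4750671386719, 259.9544677734375], [194.3084716796875, 268.21697998046875]]
[[0.5358, 0.1139, 0.02], [0.5499, -0.0791, 0.02], [0.4293, 
[... 1223 characters left out ...]
64(214), np.int64(235), np.float64(0.482), np.float64(0.055), np.float64(0.066)), (np.int64(212), np.int64(236), np.float64(0.48), np.float64(0.059), np.float64(0.065)), (np.int64(213), np.int64(236), np.float64(0.479), np.float64(0.057), np.float64(0.07)), (np.int64(214), np.int64(236), np.float64(0.48), np.float64(0.055), np.float64(0.064)), (np.int64(215), np.int64(236), np.float64(0.48), np.float64(0.053), np.float64(0.063)), (np.int64(212), np.int64(237), np.float64(0.477), np.float64(0.059), np.float64(0.065)), (np.int64(213), np.int64(237), np.float64(0.477), np.float64(0.057), np.float64(0.067)), (np.int64(214), np.int64(237), np.float64(0.477), np.float64(0.055), np.float64(0.065))]
```

View pics/crop1.png

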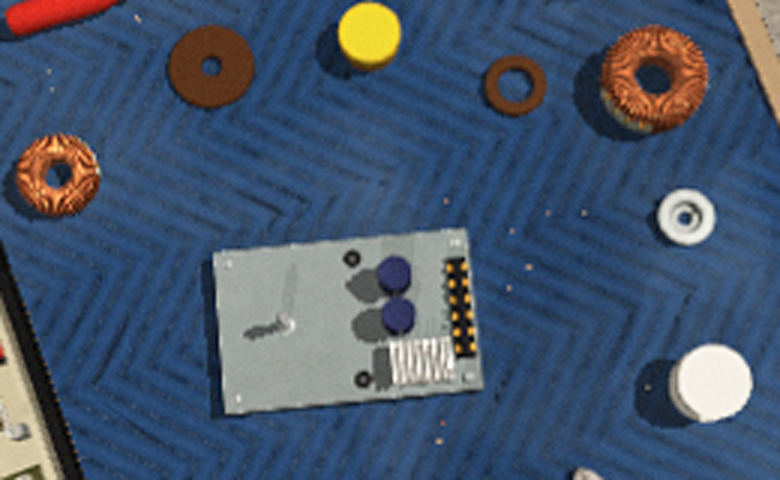

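The transformer candidates are A at (139,188), measured at 61 mm, and B at (338,156), measured at 80 mm. A fits the 60 mm given, and the enlarged crop confirms it as the smaller ring. Next I'll refine the stud position, check the heights of nearby obstacles and cross-check with the scene camera.

```bash
python3 - <<'E'
from h import *
d=np.load("pics/top0.npy");C=cloud("top",d)
for nm,(u0,v0,u1,v1) in dict(tray=(85,212,125,240),trayin=(60,230,120,260),cup=(240,78,265,104),box=(292,90,345,120),headset=(36,122,110,220),bench=(230,170,280,195)).items():
    q=C[v0:v1,u0:u1];ok=d[v0:v1,u0:u1]>0;q=q[ok];print(nm,"z pct",np.percentile(q[:,2],[5,50,95]).round(3))
q=C[195:280,180:240];ok=(d[195:280,180:240]>0)&(q[...,2]>.035);P=q[ok];print("stud cloud",len(P),P.mean(0).round(4),P.min(0).round(3),P.max(0).round(3))
foot=np.array([.4796,.0575]);
for n in("top","scene"):
    print(n,proj(n,[[*foot,.02],[*foot,.068]]).round(1).tolist())
im=cv2.imread("pics/scene0.png")
for nm,xyz in dict(large=(.6856,.1141,.006),small=(.6651,-.1205,.006),washer=(.558,-.2457,.009),trA=(.6006,.2287,.026)).items(): print(nm,proj("scene",[xyz]).round(1))
def cr(n,c,f,r=24):
    i=cv2.imread(f"pics/{n}0.png");return cv2.resize(i[c[1]-r:c[1]+r,c[0]-r:c[0]+r],(384,384),interpolation=cv2.INTER_CUBIC)
cv2.imwrite("pics/studs.png",np.hstack([cr("top",(212,238),8),cr("scene",(190,212),8)]))
E
```

```text
tray z pct [0.008 0.043 0.068]
trayin z pct [0.029 0.066 0.074]
cup z pct [0.001 0.06  0.064]
box z pct [0.03  0.034 0.037]
headset z pct [-0.848  0.002  0.042]
bench z pct [-0.004  0.     0.003]
stud cloud 18 [0.4784 0.0564 0.057 ] [0.476 0.053 0.036] [0.482 0.06  0.07 ]
top [[214.6, 238.7], [212.8, 235.8]]
scene [[190.5, 219.3], [189.0, 197.5]]
large [[226.8 185.9]]
small [[311.2 211.3]]
washer [[347.  247.1]]
trA [[166.8 180.3]]
```

View pics/studs.png

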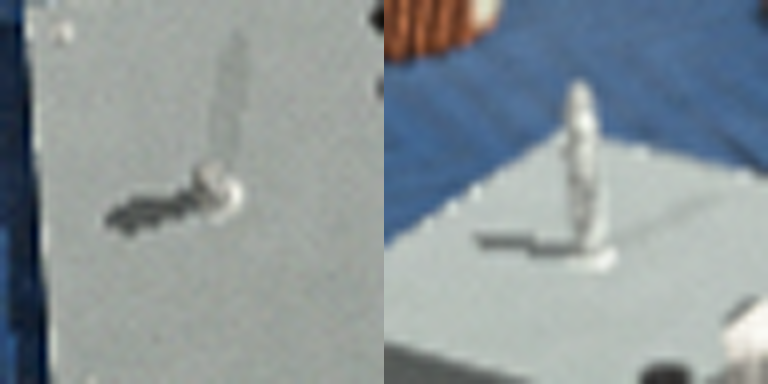

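The left crop (top camera) puts the stud tip at about px (213.1,235) and the foot at about (215.2,237.2). The right crop (scene camera) puts the tip at about (190,198) and the foot at about (191.2,219.4). I'll triangulate from those and also compare the objects across the two views.

```bash
cat >> h.py <<'E'
def tri(a,b):
    (o1,r1),(o2,r2)=rays("top",[a]),rays("scene",[b]);r1,r2=r1[0],r2[0]
    s=np.linalg.lstsq(np.c_[r1,-r2],o2-o1,rcond=None)[0];p,q=o1+s[0]*r1,o2+s[1]*r2;return (p+q)/2,np.linalg.norm(p-q)
E
python3 - <<'E'
from h import *
print("tip",tri((213.1,235),(190,198)),plane("top",[(213.1,235)],.067),plane("scene",[(190,198)],.067))
print("foot",tri((215.2,237.2),(191.2,219.4)),plane("top",[(215.2,237.2)],.021),plane("scene",[(191.2,219.4)],.021))
n="scene";im=cv2.imread("pics/scene0.png");BR=((0,60,20),(20,255,255));WH=((0,0,130),(179,60,255))
for nm,c,col,z,r in(("large",(227,187),BR,.006,22),("small",(311,212),BR,.006,18),("washer",(347,248),WH,.009,18),("jar",(275,190),((15,80,60),(35,255,255)),.02,20),("trA",(167,186),BR,.013,22)):
    try:
        k=blob(n,im,c,*col,r);x,y,w,h=cv2.boundingRect(k.astype(int));P=plane(n,k,z);print(nm,(x,y,w,h),circ(P),((P.max(0)+P.min(0))/2)[:2],np.ptp(P,axis=0)[:2])
    except Exception as e: print(nm,e)
E
```

```text
tip (array([0.48157191, 0.05689529, 0.06637719]), np.float64(0.00017209094104079532)) [[0.48142892 0.05690851 0.067     ]] [[0.48057887 0.0559244  0.067     ]]
foot (array([0.48238957, 0.0569127 , 0.01894492]), np.float64(0.0018621950109179845)) [[0.48273973 0.05606089 0.021     ]] [[0.47863324 0.05489606 0.021     ]]
large (214, 182, 27, 12) (array([0.67860048, 0.1085777 ]), np.float64(0.032793669784743615)) [0.67867559 0.10883745] [0.06758275 0.06596892]
small (301, 208, 22, 11) (array([ 0.65854306, -0.12397142]), np.float64(0.02373728486946749)) [ 0.65820449 -0.12336178] [0.05009132 0.04601309]
washer (335, 242, 24, 13) (array([ 0.55495575, -0.24684683]), np.float64(0.021336377654901317)) [ 0.55480747 -0.24678388] [0.04426829 0.04337955]
jar (265, 175, 21, 26) (array([0.70375171, 0.00497394]), np.float64(0.05316465665124031)) [ 7.10599567e-01 -3.56915491e-04] [0.13048498 0.09612927]
trA (155, 177, 25, 19) (array([0.60003517, 0.23072899]), np.float64(0.047220888206533)) [0.60033142 0.23159585] [0.09713367 0.09877703]
```

Request:
step_arm(
  targets=[
    [2, 2.95, -0.4, 0, 0, 3.1, 1],
    [2, 2.95, -0.4, 0, 0, 3.1, 1],
    [2, 2.95, -0.4, 0, 0, 3.1, 1],
    [2, 2.95, -0.4, 0, 0, 3.1, 1],
    [2, 2.95, -0.4, 0, 0, 3.1, 1],
  ],
  force=15,
)

```text
time: 0.52
position: [0.2813, -0.4751, 0.2019]
tool_rot: [-3.021, -0.86, 0.0]
ft_force: [0.3, -1.1, -0.1]
grip_width: 1.0
grip_force: 0.0
```

Request:
step_arm(
  targets=[
    [2, 2.95, -0.4, 0, 0, 3.1, 1],
    [2, 2.95, -0.4, 0, 0, 3.1, 1],
    [2, 2.95, -0.4, 0, 0, 3.1, 1],
    [2, 2.95, -0.4, 0, 0, 3.1, 1],
    [2, 2.95, -0.4, 0, 0, 3.1, 1],
  ],
)

```text
time: 0.93
position: [0.3811, -0.3277, 0.1821]
tool_rot: [-2.878, -1.26, 0.001]
ft_force: [1.2, -0.3, 0.1]
grip_width: 1.0
grip_force: 0.0
```

Request:
step_arm(
  targets=[
    [2, 2.95, -0.4, 0, 0, 3.1, 1],
    [2, 2.95, -0.4, 0, 0, 3.1, 1],
    [2, 2.95, -0.4, 0, 0, 3.1, 1],
    [2, 2.95, -0.4, 0, 0, 3.1, 1],
    [2, 2.95, -0.4, 0, 0, 3.1, 1],
  ],
)

```text
time: 1.35
position: [0.4811, -0.1803, 0.1622]
tool_rot: [2.682, 1.637, -0.001]
ft_force: [0.2, -0.2, -0.5]
grip_width: 0.997
grip_force: 0.0
```

Request:
step_arm(
  targets=[
    [2, 2.95, -0.4, 0, 0, 3.1, 1],
    [2, 2.95, -0.4, 0, 0, 3.1, 1],
    [2, 2.95, -0.4, 0, 0, 3.1, 1],
    [2, 2.95, -0.4, 0, 0, 3.1, 1],
    [2, 2.95, -0.4, 0, 0, 3.1, 1],
  ],
)

```text
time: 1.77
position: [0.5811, -0.033, 0.1421]
tool_rot: [-2.437, -1.983, 0.001]
ft_force: [0.4, -0.6, 0.1]
grip_width: 1.0
grip_force: 0.0
```

Request:
step_arm(
  targets=[
    [2, 2.95, -0.4, 0, 0, 3.1, 1],
    [2, 2.95, -0.4, 0, 0, 3.1, 1],
    [2, 2.95, -0.4, 0, 0, 3.1, 1],
    [2, 2.95, -0.4, 0, 0, 3.1, 1],
    [2, 2.95, -0.4, 0, 0, 3.1, 1],
  ],
)

```text
time: 2.18
position: [0.6812, 0.1142, 0.1216]
tool_rot: [-2.147, -2.293, 0.002]
ft_force: [1.1, -0.6, -0.2]
grip_width: 0.999
grip_force: 0.0
```

Request:
step_arm(
  targets=[
    [0.4, 0, -2.5, 0, 0, 0, 1],
    [0, 0, -2.5, 0, 0, 0, 1],
    [0, 0, -2.5, 0, 0, 0, 1],
    [0, 0, -2.0, 0, 0, 0, 1],
    [0, 0, -1.2, 0, 0, 0, 1],
  ],
)

```text
time: 2.6
position: [0.6827, 0.1125, 0.0119]
tool_rot: [-2.147, -2.289, 0.006]
ft_force: [-0.8, -1.0, -0.2]
grip_width: 1.003
grip_force: 0.0
```

Request:
step_arm(
  targets=[
    [0, 0, -0.6, 0, 0, 0, 1],
    [0, 0, -0.4, 0, 0, 0, 1],
    [0, 0, -0.2, 0, 0, 0, 1],
    [0, 0, 0, 0, 0, 0, 0.6],
    [0, 0, 0, 0, 0, 0, 0.6],
  ],
)

```text
time: 3.02
position: [0.6855, 0.1133, 0.0049]
tool_rot: [2.149, 2.29, 0.002]
ft_force: [0.3, -1.0, 0.2]
grip_width: 0.923
grip_force: 0.0
```

Request:
step_arm(
  targets=[
    [0, 0, 0, 0, 0, 0, 0.6],
    [0, 0, 0, 0, 0, 0, 0.6],
    [0, 0, 0, 0, 0, 0, 0.6],
    [0, 0, 0, 0, 0, 0, 0.6],
    [0, 0, 0, 0, 0, 0, 0.6],
  ],
)

```text
time: 3.43
position: [0.6853, 0.1131, 0.0044]
tool_rot: [2.149, 2.29, 0.001]
ft_force: [-0.6, -0.9, 3.4]
grip_width: 0.74
grip_force: 15.0
```

Request:
step_arm(
  targets=[
    [0, 0, 0.5, 0, 0, 0, 0.6],
    [0, 0, 1.5, 0, 0, 0, 0.6],
    [0, 0, 3, 0, 0, 0, 0.6],
    [0, 0, 3, 0, 0, 0, 0.6],
    [0, 0, 2, 0, 0, 0, 0.6],
  ],
)

```text
time: 3.85
position: [0.6857, 0.1138, 0.1076]
tool_rot: [2.148, 2.29, 0.005]
ft_force: [1.0, 0.6, 0.3]
grip_width: 0.738
grip_force: 15.0
```

```bash
python3 - <<'E'
from h import *
a,_=grab("top",1);b,_=grab("scene",1);s=ctrl.get_state();print(s["position"],s["grip_width"],s["ft_force"])
p=proj("top",[s["position"]])[0].astype(int);q=proj("scene",[s["position"]])[0].astype(int);print(p,q)
cr=lambda i,c,r=40:cv2.resize(i[max(0,c[1]-r):c[1]+r,c[0]-r:c[0]+r],(390,390),interpolation=cv2.INTER_CUBIC)
cv2.imwrite("pics/g1.png",np.hstack([cr(a,p),cr(b,q)]))
E
```

```text
[0.68758711 0.11436861 0.10970733] 0.7369565174424848 [-0.03733985  0.43153531 -1.43845851]
[183 136] [225 144]
```

View pics/g1.png

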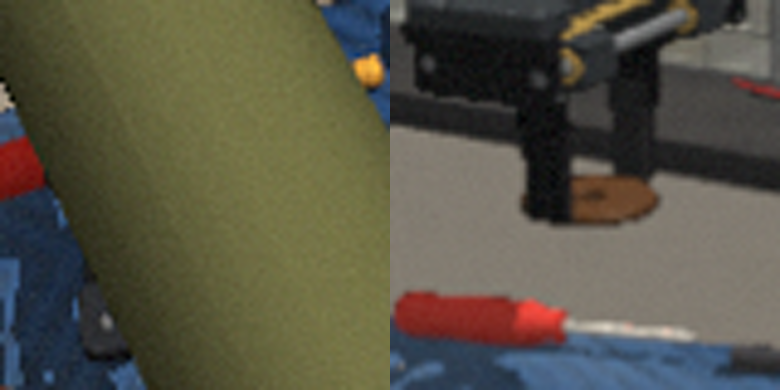

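The disc is held level and agrees with the TCP projection to about 1 px. I'll carry it over the stud.

Request:
step_arm(
  targets=[
    [-2.6, -0.7, 0, 0, 0, 0, 0.6],
    [-3.5, -1, 0, 0, 0, 0, 0.6],
    [-3.5, -1, 0, 0, 0, 0, 0.6],
    [-3.5, -1, 0, 0, 0, 0, 0.6],
    [-3.5, -1, 0, 0, 0, 0, 0.6],
  ],
)

```text
time: 4.37
position: [0.5163, 0.0657, 0.1027]
tool_rot: [-2.149, -2.29, 0.002]
ft_force: [-0.4, -1.1, 0.6]
grip_width: 0.737
grip_force: 15.0
```

Request:
step_arm(
  targets=[
    [-2.5, -0.7, -0.5, 0, 0, 0, 0.6],
    [-1.5, -0.35, -0.7, 0, 0, 0, 0.6],
    [0, 0, -0.7, 0, 0, 0, 0.6],
    [0, 0, -0.6, 0, 0, 0, 0.6],
    [0, 0, 0, 0, 0, 0, 0.6],
  ],
)

```text
time: 4.78
position: [0.4788, 0.0557, 0.0777]
tool_rot: [-2.149, -2.29, 0.0]
ft_force: [-0.9, -0.4, -0.8]
grip_width: 0.741
grip_force: 15.0
```

```bash
python3 - <<'E'
from h import *
b,_=grab("scene",2);s=ctrl.get_state();print(s["position"],s["tool_rot"],s["ft_force"])
q=proj("scene",[s["position"]])[0].astype(int);print(q)
cr=lambda i,c,r=30:cv2.resize(i[c[1]-r:c[1]+r,c[0]-r:c[0]+r],(540,540),interpolation=cv2.INTER_CUBIC)
cv2.imwrite("pics/g2.png",cr(b,q))
E
```

```text
[0.47925669 0.0561128  0.0781817 ] [-2.14833790e+00 -2.29065081e+00 -8.08104110e-04] [ 1.28689179 -1.1152729   0.71407087]
[189 193]
```

View pics/g2.png

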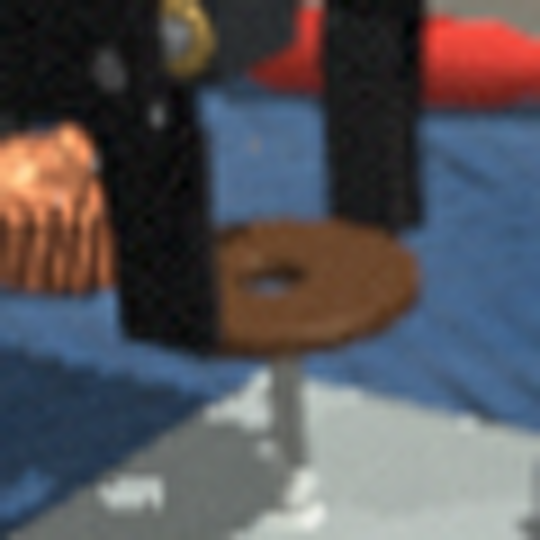

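The disc hole is at crop (272,275). The stud axis extrapolates to about crop u=281, so the stud is roughly 1–2 mm to the right. I'll shift x by +2.5 mm, then lower.

Request:
step_arm(
  targets=[
    [0.25, -0.05, 0, 0, 0, 0, 0.6],
    [0, 0, -0.5, 0, 0, 0, 0.6],
    [0, 0, -0.5, 0, 0, 0, 0.6],
    [0, 0, -0.5, 0, 0, 0, 0.6],
    [0, 0, -0.5, 0, 0, 0, 0.6],
  ],
)

```text
time: 5.25
position: [0.4812, 0.0553, 0.0579]
tool_rot: [-2.149, -2.291, 0.0]
ft_force: [0.2, 0.2, 0.0]
grip_width: 0.738
grip_force: 15.0
```

```bash
python3 - <<'E'
from h import *
b,_=grab("scene",3);s=ctrl.get_state();print(s["position"],s["tool_rot"],s["ft_force"])
q=proj("scene",[s["position"]])[0].astype(int);print(q)
cr=lambda i,c,r=30:cv2.resize(i[c[1]-r:c[1]+r,c[0]-r:c[0]+r],(540,540),interpolation=cv2.INTER_CUBIC)
cv2.imwrite("pics/g3.png",cr(b,q))
E
```

```text
[0.48036665 0.05515362 0.05695528] [-2.14828552e+00 -2.28987663e+00  1.73593414e-03] [-0.00779809 -0.42576368 -0.95340123]
[190 202]
```

View pics/g3.png

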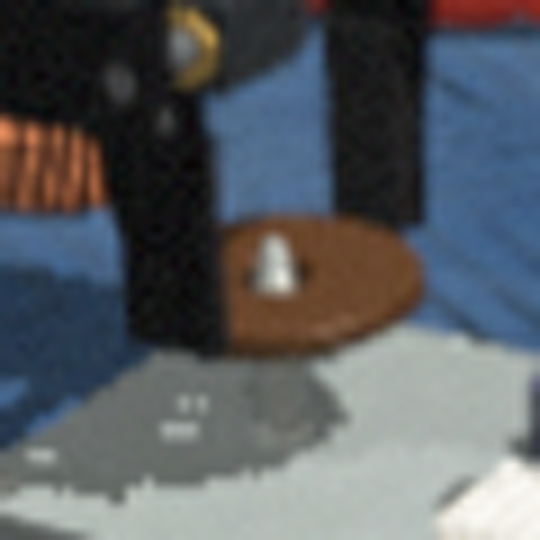

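The stud is through the hole and laterally centred: stud at u=275, hole centre at 277. I'll nudge along the view direction by the top-camera estimate and lower.

Request:
step_arm(
  targets=[
    [0.13, 0.08, -0.5, 0, 0, 0, 0.6],
    [0, 0, -0.8, 0, 0, 0, 0.6],
    [0, 0, -0.8, 0, 0, 0, 0.6],
    [0, 0, -0.5, 0, 0, 0, 0.6],
    [0, 0, -0.3, 0, 0, 0, 0.6],
  ],
)

```text
time: 5.72
position: [0.4818, 0.0559, 0.0284]
tool_rot: [-2.149, -2.29, 0.002]
ft_force: [-0.1, -0.6, -0.3]
grip_width: 0.738
grip_force: 15.0
```

Request:
step_arm(
  targets=[
    [0, 0, -0.1, 0, 0, 0, 0.6],
    [0, 0, -0.1, 0, 0, 0, 0.6],
    [0, 0, -0.1, 0, 0, 0, 0.6],
    [0, 0, -0.05, 0, 0, 0, 0.6],
    [0, 0, 0, 0, 0, 0, 0.6],
  ],
)

```text
time: 6.13
position: [0.4827, 0.0559, 0.0262]
tool_rot: [2.149, 2.291, 0.0]
ft_force: [0.6, 0.4, -0.2]
grip_width: 0.742
grip_force: 15.0
```

Request:
step_arm(
  targets=[
    [0, 0, -0.1, 0, 0, 0, 0.6],
    [0, 0, -0.1, 0, 0, 0, 0.6],
    [0, 0, 0, 0, 0, 0, 0.6],
    [0, 0, 0, 0, 0, 0, 0.6],
    [0, 0, 0, 0, 0, 0, 0.6],
  ],
)

```text
time: 6.55
position: [0.4828, 0.0559, 0.0244]
tool_rot: [2.149, 2.291, 0.0]
ft_force: [-0.9, -0.3, 2.8]
grip_width: 0.74
grip_force: 15.0
```

```bash
python3 -c "
from bench import ctrl
s=ctrl.get_state();print(s['position'],s['ft_force'])"
```

```text
[0.4827983  0.05587392 0.02436306] [-0.86384125 -0.27013802  2.7537332 ]
```

Contact felt at z=0.0244, matching the seated height. I'll release, rise and look.

Request:
step_arm(
  targets=[
    [0, 0, 0, 0, 0, 0, 1],
    [0, 0, 0, 0, 0, 0, 1],
    [0, 0, 0, 0, 0, 0, 1],
    [0, 0, 0, 0, 0, 0, 1],
    [0, 0, 1, 0, 0, 0, 1],
  ],
)

```text
time: 6.97
position: [0.4808, 0.0558, 0.0328]
tool_rot: [-2.148, -2.289, 0.004]
ft_force: [-0.8, -0.4, 0.4]
grip_width: 0.976
grip_force: 0.0
```

Request:
step_arm(
  targets=[
    [0, 0, 3, 0, 0, 0, 1],
    [0, 0, 3.5, 0, 0, 0, 1],
    [1.5, 2, 2, 0, 0, 4, 1],
    [2.1, 3.1, 0, 0, 0, 7, 1],
    [2.1, 3.1, 0, 0, 0, 7, 1],
  ],
)

```text
time: 7.38
position: [0.542, 0.1374, 0.1221]
tool_rot: [1.759, 2.596, 0.002]
ft_force: [0.9, 0.5, -0.6]
grip_width: 1.0
grip_force: 0.0
```

Request:
step_arm(
  targets=[
    [2.1, 3.1, 0, 0, 0, 7, 1],
    [2.1, 3.1, 0, 0, 0, 7, 1],
    [1.8, 2.8, 0, 0, 0, 7, 1],
    [0, 0, 0, 0, 0, 0, 1],
    [0, 0, 0, 0, 0, 0, 1],
  ],
)

```text
time: 7.8
position: [0.5991, 0.2304, 0.1189]
tool_rot: [-1.257, -2.876, -0.002]
ft_force: [-0.4, 0.0, -0.2]
grip_width: 1.001
grip_force: 0.0
```

```bash
python3 - <<'E'
from h import *
a,_=grab("top",4);b,_=grab("scene",4);s=ctrl.get_state();print(s["position"],s["tool_rot"],s["grip_width"])
d=np.load("pics/top0.npy");C=cloud("top",d)
q=C[170:300,60:180];ok=(d[170:300,60:180]>0)&(q[...,2]>.045);P=q[ok][:,:3]
c=np.array([.6006,.2287]);r=P[:,:2]-c;D=np.hypot(*r.T);i=np.argsort(D)[:8];print("nearest tall pts",P[i].round(3),D[i].round(3))
for ang in(30,45,60):
    u=np.array([np.cos(np.radians(ang)),np.sin(np.radians(ang))]);v=np.array([-u[1],u[0]]);m=(abs(r@u)<.105)&(abs(r@v)<.05);print(ang,m.sum(),"min perp",abs(r@v)[abs(r@u)<.1].min())
cr=lambda i,c,r=30:cv2.resize(i[c[1]-r:c[1]+r,c[0]-r:c[0]+r],(390,390),interpolation=cv2.INTER_CUBIC)
cv2.imwrite("pics/g4.png",np.hstack([cr(a,(214,238)),cr(b,(190,210))]))
E
```

```text
[0.5992365  0.22704648 0.11916782] [-1.26346763e+00 -2.87622030e+00  1.57118555e-03] 0.998260945957485
nearest tall pts [[0.531 0.274 0.049]
 [0.529 0.273 0.047]
 [0.53  0.275 0.068]
 [0.528 0.273 0.052]
 [0.529 0.276 0.058]
 [0.528 0.275 0.075]
 [0.525 0.27  0.055]
 [0.528 0.276 0.05 ]] [0.083 0.084 0.085 0.085 0.086 0.086 0.086 0.086]
30 0 min perp 0.07366138750935167
45 0 min perp 0.08153829514426268
60 0 min perp 0.0831835926038026
```

View pics/g4.png

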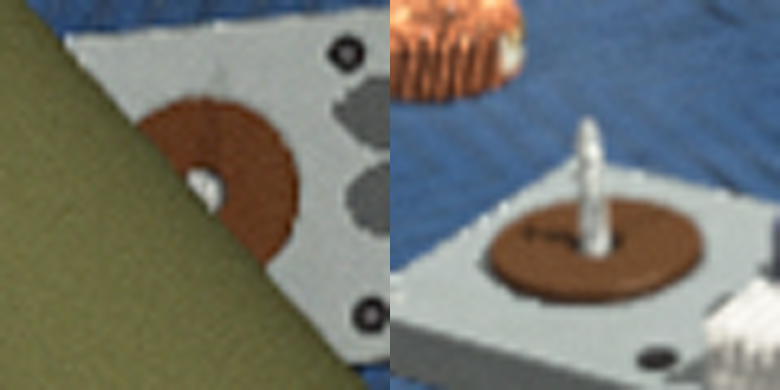

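The disc lies flat, with the stud in the middle of its hole. Now I'll go down to transformer A.

Request:
step_arm(
  targets=[
    [0.1, 0.15, -2.5, 0, 0, 0, 1],
    [0, 0, -3, 0, 0, 0, 1],
    [0, 0, -2.5, 0, 0, 0, 1],
    [0, 0, -1.5, 0, 0, 0, 1],
    [0, 0, -0.9, 0, 0, 0, 1],
  ],
)

```text
time: 8.32
position: [0.5996, 0.2268, 0.0134]
tool_rot: [-1.265, -2.875, 0.005]
ft_force: [-0.1, -0.7, 0.4]
grip_width: 1.002
grip_force: 0.0
```

Request:
step_arm(
  targets=[
    [0, 0, -0.5, 0, 0, 0, 1],
    [0, 0, -0.3, 0, 0, 0, 1],
    [0, 0, 0, 0, 0, 0, 1],
    [0, 0, 0, 0, 0, 0, 1],
    [0, 0, 0, 0, 0, 0, 1],
  ],
)

```text
time: 8.73
position: [0.6014, 0.2298, 0.0084]
tool_rot: [1.261, 2.876, 0.002]
ft_force: [0.0, 0.4, -0.5]
grip_width: 1.0
grip_force: 0.0
```

```bash
python3 - <<'E'
from h import *
s=ctrl.get_state();print(s['position'],s['ft_force'])
im=cv2.imread("pics/top4.png");k=blob("top",im,(214,238),(0,100,20),(20,255,160),26)
c=k.mean(0)
# keep right/top outer arc away from the arm
P=plane("top",k,.026);D=np.hypot(*(P[:,:2]-[.4815,.0568]).T);m=(D>.028)&(D<.038)
print(m.sum(),circ(P[m]))
h=k[m];print(h.min(0),h.max(0))
q=h[(h[:,0]-214)*0.75-(h[:,1]-238)>4];print(len(q),circ(plane("top",q,.026)))
E
```

```text
[0.60135678 0.22984499 0.00835018] [ 0.02535225  0.37453745 -0.50262388]
44 (array([0.48234771, 0.0561148 ]), np.float64(0.03083304118237597))
[205. 223.] [229. 248.]
37 (array([0.48187668, 0.05662713]), np.float64(0.031368420620641706))
```

Request:
step_arm(
  targets=[
    [0, 0, -0.1, 0, 0, 0, 0.5],
    [0, 0, 0, 0, 0, 0, 0.5],
    [0, 0, 0, 0, 0, 0, 0.5],
    [0, 0, 0, 0, 0, 0, 0.5],
    [0, 0, 0, 0, 0, 0, 0.5],
  ],
  force=25,
)

```text
time: 9.15
position: [0.6005, 0.2295, 0.0061]
tool_rot: [1.261, 2.877, 0.0]
ft_force: [0.0, -0.8, 0.2]
grip_width: 0.708
grip_force: 0.0
```

Request:
step_arm(
  targets=[
    [0, 0, 0, 0, 0, 0, 0.5],
    [0, 0, 0, 0, 0, 0, 0.5],
    [0, 0, 0, 0, 0, 0, 0.5],
    [0, 0, 0, 0, 0, 0, 0.5],
    [0, 0, 0, 0, 0, 0, 0.5],
  ],
)

```text
time: 9.57
position: [0.6005, 0.2294, 0.0061]
tool_rot: [1.262, 2.877, 0.0]
ft_force: [-0.7, -0.6, -0.2]
grip_width: 0.686
grip_force: 25.0
```

Request:
step_arm(
  targets=[
    [0, 0, 0.5, 0, 0, 0, 0.5],
    [0, 0, 1.5, 0, 0, 0, 0.5],
    [0, 0, 3, 0, 0, 0, 0.5],
    [0, 0, 3, 0, 0, 0, 0.5],
    [0, 0, 2, 0, 0, 0, 0.5],
  ],
)

```text
time: 9.98
position: [0.6013, 0.2303, 0.1098]
tool_rot: [1.26, 2.876, 0.004]
ft_force: [0.6, 0.7, -2.2]
grip_width: 0.679
grip_force: 25.0
```

Request:
step_arm(
  targets=[
    [-1.3, -1.9, 0, 0, 0, -5.5, 0.5],
    [-1.8, -2.6, 0, 0, 0, -5.5, 0.5],
    [-1.8, -2.6, 0, 0, 0, -5.5, 0.5],
    [-1.8, -2.6, 0, 0, 0, -5.5, 0.5],
    [-1.8, -2.6, 0, 0, 0, -5.5, 0.5],
  ],
)

```text
time: 10.4
position: [0.5145, 0.1057, 0.1068]
tool_rot: [1.914, 2.491, 0.0]
ft_force: [0.0, 0.1, -2.4]
grip_width: 0.679
grip_force: 25.0
```

Request:
step_arm(
  targets=[
    [-1.8, -2.6, 0, 0, 0, -5.5, 0.5],
    [-1.55, -2.4, -0.5, 0, 0, -5.8, 0.5],
    [0, 0, -0.8, 0, 0, 0, 0.5],
    [0, 0, -0.6, 0, 0, 0, 0.5],
    [0, 0, 0, 0, 0, 0, 0.5],
  ],
)

```text
time: 10.82
position: [0.4815, 0.0569, 0.0868]
tool_rot: [-2.144, -2.296, 0.001]
ft_force: [-0.8, 0.7, -2.9]
grip_width: 0.682
grip_force: 25.0
```

```bash
python3 - <<'E'
from h import *
b,_=grab("scene",5);s=ctrl.get_state();print(s["position"],s["tool_rot"],s["ft_force"])
q=proj("scene",[s["position"]])[0].astype(int);print(q)
cr=lambda i,c,r=30:cv2.resize(i[c[1]-r:c[1]+r,c[0]-r:c[0]+r],(540,540),interpolation=cv2.INTER_CUBIC)
cv2.imwrite("pics/g5.png",cr(b,q))
E
```

```text
[0.48202442 0.05764627 0.08719409] [-2.14257354e+00 -2.29680344e+00 -7.97291285e-04] [ 0.25810385  0.19847198 -2.80690256]
[189 188]
```

View pics/g5.png

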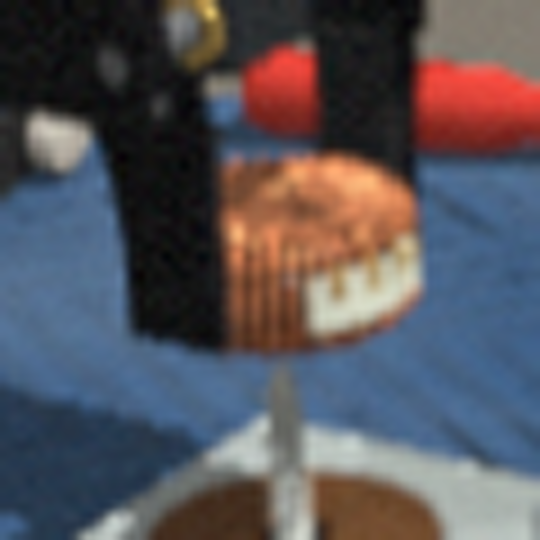

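The transformer is held level and in line with the stud (stud at crop u≈285, ring centre ≈285). Lowering it gently.

Request:
step_arm(
  targets=[
    [0, -0.1, -0.5, 0, 0, 0, 0.5],
    [0, 0, -1, 0, 0, 0, 0.5],
    [0, 0, -1, 0, 0, 0, 0.5],
    [0, 0, -1, 0, 0, 0, 0.5],
    [0, 0, -0.8, 0, 0, 0, 0.5],
  ],
)

```text
time: 11.28
position: [0.4813, 0.0558, 0.0423]
tool_rot: [-2.144, -2.294, 0.001]
ft_force: [-0.1, 0.6, -2.8]
grip_width: 0.68
grip_force: 25.0
```

Request:
step_arm(
  targets=[
    [0, 0, -0.4, 0, 0, 0, 0.5],
    [0, 0, -0.3, 0, 0, 0, 0.5],
    [0, 0, -0.2, 0, 0, 0, 0.5],
    [0, 0, -0.1, 0, 0, 0, 0.5],
    [0, 0, 0, 0, 0, 0, 0.5],
  ],
)

```text
time: 11.7
position: [0.4822, 0.0554, 0.0342]
tool_rot: [2.145, 2.295, 0.0]
ft_force: [0.3, 0.5, -2.9]
grip_width: 0.683
grip_force: 25.0
```

Request:
step_arm(
  targets=[
    [0, 0, -0.1, 0, 0, 0, 0.5],
    [0, 0, -0.05, 0, 0, 0, 0.5],
    [0, 0, -0.05, 0, 0, 0, 0.5],
    [0, 0, 0, 0, 0, 0, 0.5],
    [0, 0, 0, 0, 0, 0, 0.5],
  ],
)

```text
time: 12.12
position: [0.4821, 0.0554, 0.0322]
tool_rot: [2.145, 2.295, 0.0]
ft_force: [-0.1, -0.2, -2.4]
grip_width: 0.684
grip_force: 25.0
```

Request:
step_arm(
  targets=[
    [0, 0.1, 0, 0, 0, 0, 0.5],
    [0, 0, -0.05, 0, 0, 0, 0.5],
    [0, 0, -0.05, 0, 0, 0, 0.5],
    [0, 0, 0, 0, 0, 0, 0.5],
    [0, 0, 0, 0, 0, 0, 0.5],
  ],
)

```text
time: 12.53
position: [0.4822, 0.0565, 0.032]
tool_rot: [2.145, 2.294, -0.001]
ft_force: [-3.3, 0.2, 6.6]
grip_width: 0.678
grip_force: 25.0
```

Request:
step_arm(
  targets=[
    [0, 0, 0, 0, 0, 0, 1],
    [0, 0, 0, 0, 0, 0, 1],
    [0, 0, 0, 0, 0, 0, 1],
    [0, 0, 0, 0, 0, 0, 1],
    [0, 0, 1, 0, 0, 0, 1],
  ],
)

```text
time: 12.95
position: [0.4806, 0.0563, 0.0399]
tool_rot: [-2.144, -2.293, 0.003]
ft_force: [-1.0, -0.1, 0.7]
grip_width: 0.952
grip_force: 0.0
```

Request:
step_arm(
  targets=[
    [0, 0, 2.5, 0, 0, 0, 1],
    [0, 0, 3.5, 0, 0, 0, 1],
    [2.3, -2.2, 1.5, 0, 0, 0, 1],
    [2.7, -2.6, 0, 0, 0, 0, 1],
    [2.7, -2.6, 0, 0, 0, 0, 1],
  ],
)

```text
time: 13.37
position: [0.5613, -0.0185, 0.1191]
tool_rot: [2.141, 2.292, 0.003]
ft_force: [-0.1, 0.9, -0.1]
grip_width: 0.999
grip_force: 0.0
```

Request:
step_arm(
  targets=[
    [2.7, -2.6, 0, 0, 0, 0, 1],
    [2.7, -2.6, 0, 0, 0, 0, 1],
    [2.7, -2.6, 0, 0, 0, 0, 1],
    [2.4, -2.45, 0, 0, 0, 0, 1],
    [0, 0, 0, 0, 0, 0, 1],
  ],
)

```text
time: 13.78
position: [0.6672, -0.1284, 0.1154]
tool_rot: [2.153, 2.283, -0.0]
ft_force: [-0.9, -1.8, 0.1]
grip_width: 0.999
grip_force: 0.0
```

```bash
python3 - <<'E'
from h import *
a,_=grab("top",6);b,_=grab("scene",6);s=ctrl.get_state();print(s["position"],s["tool_rot"],s["grip_width"])
k=blob("top",a,(212,236),(0,100,20),(20,255,255),30);P=plane("top",k,.026);print(circ(P),cv2.minEnclosingCircle(P[:,:2].astype(np.float32)))
cr=lambda i,c,r=30:cv2.resize(i[c[1]-r:c[1]+r,c[0]-r:c[0]+r],(390,390),interpolation=cv2.INTER_CUBIC)
cv2.imwrite("pics/g6.png",np.hstack([cr(a,(214,238)),cr(b,(190,210))]))
E
```

```text
[ 0.66428167 -0.12144423  0.11574354] [-2.14788956e+00 -2.29088048e+00 -8.14784788e-04] 1.0019162747303345
(array([0.48228892, 0.05661477]), np.float64(0.03147152995174126)) ((0.482241153717041, 0.05651974305510521), 0.03281610831618309)
```

View pics/g6.png

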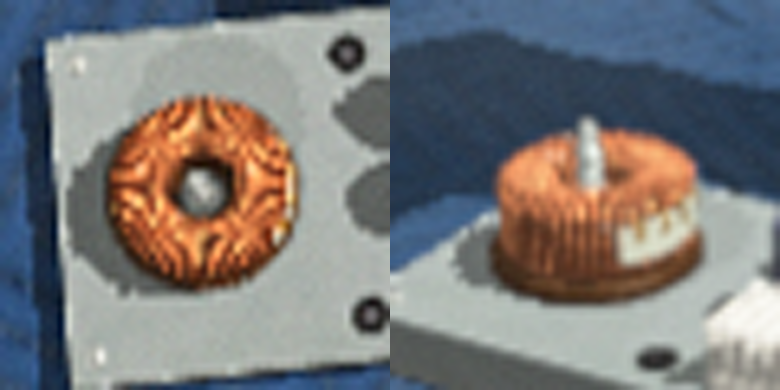

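The transformer is flat and centred on the stud and disc. Now the small disc.

Request:
step_arm(
  targets=[
    [0.05, 0.1, -2.5, 0, 0, 0, 1],
    [0, 0, -3, 0, 0, 0, 1],
    [0, 0, -2.5, 0, 0, 0, 1],
    [0, 0, -1.5, 0, 0, 0, 1],
    [0, 0, -0.9, 0, 0, 0, 1],
  ],
)

```text
time: 14.3
position: [0.6627, -0.1177, 0.0104]
tool_rot: [-2.142, -2.295, 0.002]
ft_force: [-0.5, -0.1, 0.8]
grip_width: 1.001
grip_force: 0.0
```

Request:
step_arm(
  targets=[
    [0, 0, -0.5, 0, 0, 0, 0.8],
    [0, 0, -0.3, 0, 0, 0, 0.7],
    [0, 0, -0.1, 0, 0, 0, 0.65],
    [0, 0, 0, 0, 0, 0, 0.65],
    [0, 0, 0, 0, 0, 0, 0.65],
  ],
)

```text
time: 14.72
position: [0.6654, -0.1192, 0.0044]
tool_rot: [2.145, 2.293, 0.002]
ft_force: [-0.6, 1.0, -0.2]
grip_width: 0.706
grip_force: 0.0
```

Request:
step_arm(
  targets=[
    [0, -0.1, -0.1, 0, 0, 0, 0.65],
    [0, 0, 0, 0, 0, 0, 0.65],
    [0, 0, 0, 0, 0, 0, 0.4],
    [0, 0, 0, 0, 0, 0, 0.4],
    [0, 0, 0, 0, 0, 0, 0.4],
  ],
  force=12,
)

```text
time: 15.13
position: [0.6646, -0.1202, 0.0022]
tool_rot: [2.145, 2.294, 0.0]
ft_force: [1.5, 0.8, -0.6]
grip_width: 0.542
grip_force: 12.0
```

Request:
step_arm(
  targets=[
    [0, 0, 0, 0, 0, 0, 0.4],
    [0, 0, 0, 0, 0, 0, 0.4],
    [0, 0, 0, 0, 0, 0, 0.4],
    [0, 0, 0, 0, 0, 0, 0.4],
    [0, 0, 0, 0, 0, 0, 0.4],
  ],
)

```text
time: 15.55
position: [0.6646, -0.1201, 0.0022]
tool_rot: [2.145, 2.295, 0.0]
ft_force: [0.5, -0.3, 1.8]
grip_width: 0.541
grip_force: 12.0
```

Request:
step_arm(
  targets=[
    [0, 0, 0.5, 0, 0, 0, 0.4],
    [0, 0, 1.5, 0, 0, 0, 0.4],
    [0, 0, 3, 0, 0, 0, 0.4],
    [0, 0, 3, 0, 0, 0, 0.4],
    [-1.2, 1.2, 2, 0, 0, 0, 0.4],
  ],
)

```text
time: 15.97
position: [0.6553, -0.1109, 0.1062]
tool_rot: [2.146, 2.287, 0.004]
ft_force: [0.1, -0.8, 1.2]
grip_width: 0.536
grip_force: 12.0
```

Request:
step_arm(
  targets=[
    [-2.5, 2.4, 0.8, 0, 0, 0, 0.4],
    [-2.7, 2.6, 0, 0, 0, 0, 0.4],
    [-2.7, 2.6, 0, 0, 0, 0, 0.4],
    [-2.7, 2.6, 0, 0, 0, 0, 0.4],
    [-2.7, 2.6, 0, 0, 0, 0, 0.4],
  ],
)

```text
time: 16.38
position: [0.5184, 0.0213, 0.1111]
tool_rot: [2.144, 2.294, 0.0]
ft_force: [1.1, 0.5, -0.1]
grip_width: 0.544
grip_force: 12.0
```

Request:
step_arm(
  targets=[
    [-2.4, 2.4, 0, 0, 0, 0, 0.4],
    [-1.35, 1.3, -0.5, 0, 0, 0, 0.4],
    [0, 0, -1, 0, 0, 0, 0.4],
    [0, 0, -0.8, 0, 0, 0, 0.4],
    [0, 0, 0, 0, 0, 0, 0.4],
  ],
)

```text
time: 16.8
position: [0.4817, 0.0561, 0.0862]
tool_rot: [-2.146, -2.294, 0.002]
ft_force: [-0.5, -0.6, 0.3]
grip_width: 0.542
grip_force: 12.0
```

```bash
python3 - <<'E'
from h import *
b,_=grab("scene",7);s=ctrl.get_state();print(s["position"],s["tool_rot"],s["ft_force"])
q=proj("scene",[s["position"]])[0].astype(int);print(q)
cr=lambda i,c,r=30:cv2.resize(i[c[1]-r:c[1]+r,c[0]-r:c[0]+r],(540,540),interpolation=cv2.INTER_CUBIC)
cv2.imwrite("pics/g7.png",cr(b,q))
E
```

```text
[0.48214754 0.0559828  0.08667761] [-2.14635407e+00 -2.29307581e+00  9.77288939e-04] [ 0.12901644 -0.26859364 -0.31748248]
[189 188]
```

View pics/g7.png

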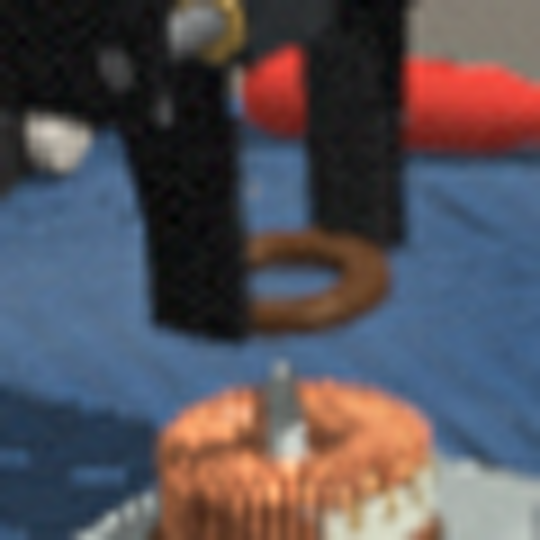

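The small disc is level, with its centre at about crop u=280 and the stud tip at 281. Lowering.

Request:
step_arm(
  targets=[
    [0, 0.05, -0.5, 0, 0, 0, 0.4],
    [0, 0, -0.8, 0, 0, 0, 0.4],
    [0, 0, -0.8, 0, 0, 0, 0.4],
    [0, 0, -0.5, 0, 0, 0, 0.4],
    [0, 0, -0.3, 0, 0, 0, 0.4],
  ],
)

```text
time: 17.27
position: [0.4814, 0.0573, 0.0568]
tool_rot: [-2.145, -2.293, 0.001]
ft_force: [-0.0, -0.4, -1.0]
grip_width: 0.542
grip_force: 12.0
```

Request:
step_arm(
  targets=[
    [0, 0, -0.1, 0, 0, 0, 0.4],
    [0, 0, -0.1, 0, 0, 0, 0.4],
    [0, 0, -0.05, 0, 0, 0, 0.4],
    [0, 0, 0, 0, 0, 0, 0.4],
    [0, 0, 0, 0, 0, 0, 0.4],
  ],
)

```text
time: 17.68
position: [0.4822, 0.0574, 0.0558]
tool_rot: [2.145, 2.294, 0.0]
ft_force: [-0.2, -0.8, -0.8]
grip_width: 0.539
grip_force: 12.0
```

Request:
step_arm(
  targets=[
    [0, -0.1, 0, 0, 0, 0, 0.4],
    [0, 0, -0.1, 0, 0, 0, 0.4],
    [0, 0, -0.05, 0, 0, 0, 0.4],
    [0, 0, 0, 0, 0, 0, 0.4],
    [0, 0, 0, 0, 0, 0, 0.4],
  ],
)

```text
time: 18.1
position: [0.4821, 0.0563, 0.0542]
tool_rot: [2.145, 2.295, 0.0]
ft_force: [0.3, 0.4, 0.1]
grip_width: 0.537
grip_force: 12.0
```

Request:
step_arm(
  targets=[
    [0, 0, -0.05, 0, 0, 0, 0.4],
    [0, 0, 0, 0, 0, 0, 0.4],
    [0, 0, 0, 0, 0, 0, 0.4],
    [0, 0, 0, 0, 0, 0, 0.4],
    [0, 0, 0, 0, 0, 0, 0.4],
  ],
)

```text
time: 18.52
position: [0.4821, 0.0563, 0.0541]
tool_rot: [2.145, 2.294, -0.001]
ft_force: [-1.9, -0.4, 4.6]
grip_width: 0.542
grip_force: 12.0
```

Request:
step_arm(
  targets=[
    [0, 0, 0, 0, 0, 0, 0.8],
    [0, 0, 0, 0, 0, 0, 0.8],
    [0, 0, 0, 0, 0, 0, 0.8],
    [0, 0, 0, 0, 0, 0, 0.8],
    [0, 0, 1, 0, 0, 0, 0.8],
  ],
)

```text
time: 18.93
position: [0.4804, 0.0563, 0.0622]
tool_rot: [-2.143, -2.293, 0.003]
ft_force: [-1.0, -0.6, -0.3]
grip_width: 0.773
grip_force: 0.0
```

Request:
step_arm(
  targets=[
    [0, 0, 2.5, 0, 0, 0, 0.8],
    [0.5, -2, 2, 0, 0, 0, 0.8],
    [0.95, -3.8, 1, 0, 0, 0, 0.8],
    [0.95, -3.8, 0, 0, 0, 0, 0.8],
    [0.95, -3.8, 0, 0, 0, 0, 0.8],
  ],
)

```text
time: 19.35
position: [0.5168, -0.0791, 0.1207]
tool_rot: [2.142, 2.293, 0.001]
ft_force: [0.8, -0.9, 0.0]
grip_width: 0.799
grip_force: 0.0
```

Request:
step_arm(
  targets=[
    [0.95, -3.8, 0, 0, 0, 0, 0.8],
    [0.95, -3.8, 0, 0, 0, 0, 0.8],
    [0.95, -3.8, 0, 0, 0, 0, 0.8],
    [0.95, -3.8, 0, 0, 0, 0, 0.8],
    [0.45, -1.6, 0, 0, 0, 0, 0.8],
  ],
)

```text
time: 19.77
position: [0.5578, -0.253, 0.119]
tool_rot: [2.152, 2.286, -0.003]
ft_force: [-0.4, -0.4, -0.1]
grip_width: 0.795
grip_force: 0.0
```

Request:
step_arm(
  targets=[
    [0, 0, 0, 0, 0, 0, 0.8],
    [0, 0, 0, 0, 0, 0, 0.8],
    [0, 0, 0, 0, 0, 0, 0.8],
    [0, 0, 0, 0, 0, 0, 0.8],
    [0, 0, 0, 0, 0, 0, 0.8],
  ],
)

```text
time: 20.18
position: [0.5582, -0.2438, 0.119]
tool_rot: [2.142, 2.297, 0.0]
ft_force: [0.4, 0.7, -0.3]
grip_width: 0.801
grip_force: 0.0
```

```bash
python3 - <<'E'
from h import *
a,_=grab("top",8);b,_=grab("scene",8);s=ctrl.get_state();print(s["position"],s["tool_rot"],s["grip_width"])
k=blob("top",a,(212,235),(0,60,20),(20,255,130),14);P=plane("top",k,.058);print(circ(P))
cr=lambda i,c,r=30:cv2.resize(i[c[1]-r:c[1]+r,c[0]-r:c[0]+r],(390,390),interpolation=cv2.INTER_CUBIC)
cv2.imwrite("pics/g8.png",np.hstack([cr(a,(214,238)),cr(b,(190,210))]))
E
```

```text
[ 0.55813473 -0.24445116  0.11890641] [ 2.14333380e+00  2.29641830e+00 -1.21491001e-04] 0.8000821366229071
(array([0.4815204, 0.0582013]), np.float64(0.02755769928656938))
```

View pics/g8.png

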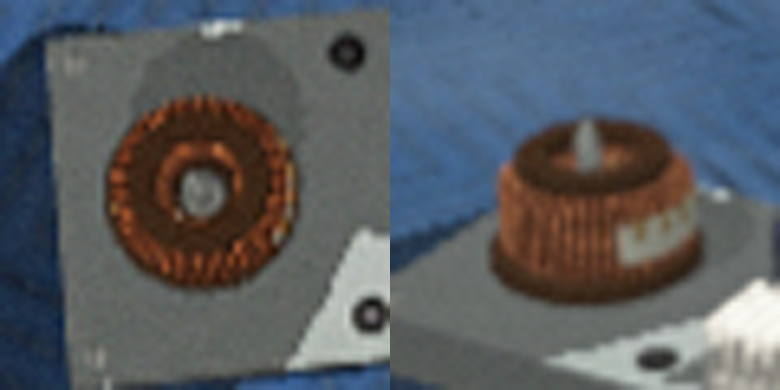

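The small disc is flat and concentric. Now the washer, gripped by its rim with the fingertips just above the rim's underside.

Request:
step_arm(
  targets=[
    [0, -0.12, -2.5, 0, 0, 0, 0.8],
    [0, 0, -3, 0, 0, 0, 0.8],
    [0, 0, -2.5, 0, 0, 0, 0.8],
    [0, 0, -1.5, 0, 0, 0, 0.8],
    [0, 0, -0.9, 0, 0, 0, 0.7],
  ],
)

```text
time: 20.7
position: [0.5565, -0.2458, 0.0123]
tool_rot: [-2.142, -2.293, 0.002]
ft_force: [-1.0, 0.3, -0.4]
grip_width: 0.774
grip_force: 0.0
```

Request:
step_arm(
  targets=[
    [0, 0, -0.5, 0, 0, 0, 0.6],
    [0, 0, -0.3, 0, 0, 0, 0.6],
    [0, 0, 0, 0, 0, 0, 0.6],
    [0, 0, 0, 0, 0, 0, 0.6],
    [0, 0, 0, 0, 0, 0, 0.6],
  ],
)

```text
time: 21.12
position: [0.5589, -0.2471, 0.0078]
tool_rot: [2.144, 2.293, 0.001]
ft_force: [-0.5, -0.4, -0.4]
grip_width: 0.605
grip_force: 0.0
```

Request:
step_arm(
  targets=[
    [0, 0.12, -0.15, 0, 0, 0, 0.6],
    [0, 0, 0, 0, 0, 0, 0.6],
    [0, 0, 0, 0, 0, 0, 0.6],
    [0, 0, 0, 0, 0, 0, 0.6],
    [0, 0, 0, 0, 0, 0, 0.6],
  ],
  force=12,
)

```text
time: 21.53
position: [0.5581, -0.2456, 0.0052]
tool_rot: [2.146, 2.295, 0.0]
ft_force: [0.3, 0.4, 0.0]
grip_width: 0.602
grip_force: 0.0
```

Request:
step_arm(
  targets=[
    [0, 0, 0.08, 0, 0, 0, 0.6],
    [0, 0, 0, 0, 0, 0, 0.3],
    [0, 0, 0, 0, 0, 0, 0.3],
    [0, 0, 0, 0, 0, 0, 0.3],
    [0, 0, 0, 0, 0, 0, 0.3],
  ],
)

```text
time: 21.95
position: [0.5581, -0.2456, 0.0059]
tool_rot: [2.146, 2.295, 0.0]
ft_force: [-0.4, 0.6, -0.4]
grip_width: 0.468
grip_force: 12.0
```

Request:
step_arm(
  targets=[
    [0, 0, 0, 0, 0, 0, 0.3],
    [0, 0, 0, 0, 0, 0, 0.3],
    [0, 0, 0, 0, 0, 0, 0.3],
    [0, 0, 0, 0, 0, 0, 0.3],
    [0, 0, 0, 0, 0, 0, 0.3],
  ],
)

```text
time: 22.37
position: [0.5581, -0.2456, 0.0059]
tool_rot: [2.145, 2.295, 0.0]
ft_force: [0.3, -0.2, 0.2]
grip_width: 0.467
grip_force: 12.0
```

Request:
step_arm(
  targets=[
    [0, 0, 0.5, 0, 0, 0, 0.3],
    [0, 0, 1.5, 0, 0, 0, 0.3],
    [0, 0, 3, 0, 0, 0, 0.3],
    [0, 0, 3, 0, 0, 0, 0.3],
    [-0.4, 1.6, 2.4, 0, 0, 0, 0.3],
  ],
)

```text
time: 22.78
position: [0.5545, -0.2333, 0.112]
tool_rot: [2.148, 2.288, -0.001]
ft_force: [0.2, -0.9, 0.3]
grip_width: 0.47
grip_force: 12.0
```

Request:
step_arm(
  targets=[
    [-0.9, 3.6, 0.6, 0, 0, 0, 0.3],
    [-0.95, 3.8, 0, 0, 0, 0, 0.3],
    [-0.95, 3.8, 0, 0, 0, 0, 0.3],
    [-0.95, 3.8, 0, 0, 0, 0, 0.3],
    [-0.95, 3.8, 0, 0, 0, 0, 0.3],
  ],
)

```text
time: 23.2
position: [0.5063, -0.0399, 0.1163]
tool_rot: [2.145, 2.294, -0.0]
ft_force: [0.8, 0.3, -0.1]
grip_width: 0.464
grip_force: 12.0
```

Request:
step_arm(
  targets=[
    [-0.95, 3.8, 0, 0, 0, 0, 0.3],
    [-0.95, 3.8, 0, 0, 0, 0, 0.3],
    [-0.6, 2.2, -1, 0, 0, 0, 0.3],
    [0, 0, -1, 0, 0, 0, 0.3],
    [0, 0, -0.5, 0, 0, 0, 0.3],
  ],
)

```text
time: 23.62
position: [0.4811, 0.0576, 0.0903]
tool_rot: [2.141, 2.299, -0.002]
ft_force: [-0.9, -0.7, -0.9]
grip_width: 0.469
grip_force: 12.0
```

Request:
step_arm(
  targets=[
    [0, 0, 0, 0, 0, 0, 0.3],
    [0, 0, 0, 0, 0, 0, 0.3],
    [0, 0, 0, 0, 0, 0, 0.3],
    [0, 0, 0, 0, 0, 0, 0.3],
    [0, 0, 0, 0, 0, 0, 0.3],
  ],
)

```text
time: 24.03
position: [0.4826, 0.0557, 0.0912]
tool_rot: [2.147, 2.293, 0.001]
ft_force: [0.2, -0.7, -0.4]
grip_width: 0.47
grip_force: 12.0
```

```bash
python3 - <<'E'
from h import *
b,_=grab("scene",9);s=ctrl.get_state();print(s["position"],s["tool_rot"],s["ft_force"])
q=proj("scene",[s["position"]])[0].astype(int);print(q)
cr=lambda i,c,r=30:cv2.resize(i[c[1]-r:c[1]+r,c[0]-r:c[0]+r],(540,540),interpolation=cv2.INTER_CUBIC)
cv2.imwrite("pics/g9.png",cr(b,q))
E
```

```text
[0.48240777 0.05584836 0.09115011] [2.14679126e+00 2.29315883e+00 5.62302463e-04] [-0.30580678  0.73328411  0.23153527]
[189 186]
```

View pics/g9.png

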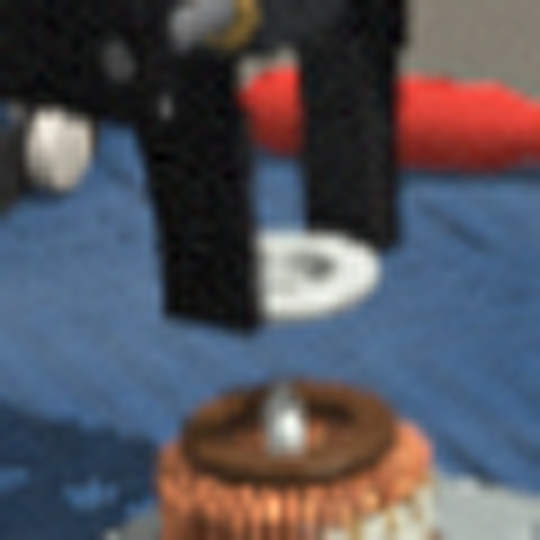

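The washer is level and centred over the stud: rim centre at crop u≈285, tip at 284. Lowering.

Request:
step_arm(
  targets=[
    [0, 0.05, -0.5, 0, 0, 0, 0.3],
    [0, 0, -0.6, 0, 0, 0, 0.3],
    [0, 0, -0.6, 0, 0, 0, 0.3],
    [0, 0, -0.5, 0, 0, 0, 0.3],
    [0, 0, 0, 0, 0, 0, 0.3],
  ],
)

```text
time: 24.5
position: [0.4809, 0.0569, 0.0674]
tool_rot: [-2.144, -2.294, 0.002]
ft_force: [0.0, -0.6, -0.6]
grip_width: 0.471
grip_force: 12.0
```

Request:
step_arm(
  targets=[
    [0, 0, -0.3, 0, 0, 0, 0.3],
    [0, 0, -0.3, 0, 0, 0, 0.3],
    [0, 0, -0.1, 0, 0, 0, 0.3],
    [0, 0, 0, 0, 0, 0, 0.3],
    [0, 0, 0, 0, 0, 0, 0.3],
  ],
)

```text
time: 24.92
position: [0.4821, 0.057, 0.0619]
tool_rot: [2.146, 2.295, 0.0]
ft_force: [0.1, -0.8, 0.3]
grip_width: 0.47
grip_force: 12.0
```

Request:
step_arm(
  targets=[
    [0, -0.05, -0.1, 0, 0, 0, 0.3],
    [0, 0, -0.1, 0, 0, 0, 0.3],
    [0, 0, 0, 0, 0, 0, 0.3],
    [0, 0, 0, 0, 0, 0, 0.3],
    [0, 0, 0, 0, 0, 0, 0.3],
  ],
)

```text
time: 25.33
position: [0.4821, 0.0564, 0.0599]
tool_rot: [2.146, 2.295, 0.0]
ft_force: [-0.2, 0.3, -0.0]
grip_width: 0.469
grip_force: 12.0
```

Request:
step_arm(
  targets=[
    [0, 0, -0.05, 0, 0, 0, 0.3],
    [0, 0, -0.05, 0, 0, 0, 0.3],
    [0, 0, 0, 0, 0, 0, 0.3],
    [0, 0, 0, 0, 0, 0, 0.3],
    [0, 0, 0, 0, 0, 0, 0.3],
  ],
)

```text
time: 25.75
position: [0.4821, 0.0564, 0.0589]
tool_rot: [2.146, 2.295, 0.0]
ft_force: [-0.2, 0.9, 0.1]
grip_width: 0.468
grip_force: 12.0
```

Request:
step_arm(
  targets=[
    [0, 0, -0.03, 0, 0, 0, 0.3],
    [0, 0, 0, 0, 0, 0, 0.7],
    [0, 0, 0, 0, 0, 0, 0.7],
    [0, 0, 0, 0, 0, 0, 0.7],
    [0, 0, 0, 0, 0, 0, 0.7],
  ],
)

```text
time: 26.17
position: [0.482, 0.0564, 0.0585]
tool_rot: [-2.146, -2.295, 0.0]
ft_force: [-0.0, -0.6, -0.1]
grip_width: 0.66
grip_force: 0.0
```

Request:
step_arm(
  targets=[
    [0, 0, 0.5, 0, 0, 0, 0.7],
    [0, 0, 2.5, 0, 0, 0, 0.7],
    [0, 0, 3, 0, 0, 0, 0.7],
    [1, -3, 1, 0, 0, 0, 0.7],
    [1, -3.5, 0, 0, 0, 0, 0.7],
  ],
)

```text
time: 26.58
position: [0.5047, -0.0064, 0.1326]
tool_rot: [2.134, 2.297, 0.006]
ft_force: [1.8, -0.4, 0.3]
grip_width: 0.699
grip_force: 0.0
```

Request:
step_arm(
  targets=[
    [1, -3.5, 0, 0, 0, 0, 0.7],
    [1, -3.5, 0, 0, 0, 0, 0.7],
    [1, -3.5, 0, 0, 0, 0, 0.7],
    [1, -3.5, 0, 0, 0, 0, 0.7],
    [0, 0, 0, 0, 0, 0, 0.7],
  ],
)

```text
time: 27.0
position: [0.5426, -0.1584, 0.1285]
tool_rot: [2.156, 2.281, -0.003]
ft_force: [-1.2, -0.4, 0.2]
grip_width: 0.7
grip_force: 0.0
```

```bash
python3 - <<'E'
from h import *
a,d=grab("top",10);b,_=grab("scene",10);s=ctrl.get_state();print(s["position"],s["grip_width"],s["time"])
cr=lambda i,c,r=30:cv2.resize(i[c[1]-r:c[1]+r,c[0]-r:c[0]+r],(390,390),interpolation=cv2.INTER_CUBIC)
cv2.imwrite("pics/g10.png",np.hstack([cr(a,(214,238)),cr(b,(190,210))]))
k=blob("top",a,(212,235),(0,0,120),(179,70,255),12);print("washer",circ(plane("top",k,.062)))
print("jar",circ(plane("top",blob("top",a,(243,142),(15,80,80),(35,255,255),20),.031)))
E
```

```text
[ 0.54194944 -0.15033702  0.12844246] 0.7002992728556525 27.1
washer (array([0.48067531, 0.05698881]), np.float64(0.019217204383351574))
jar (array([ 0.70032016, -0.00920975]), np.float64(0.024364156381043365))
```

View pics/g10.png

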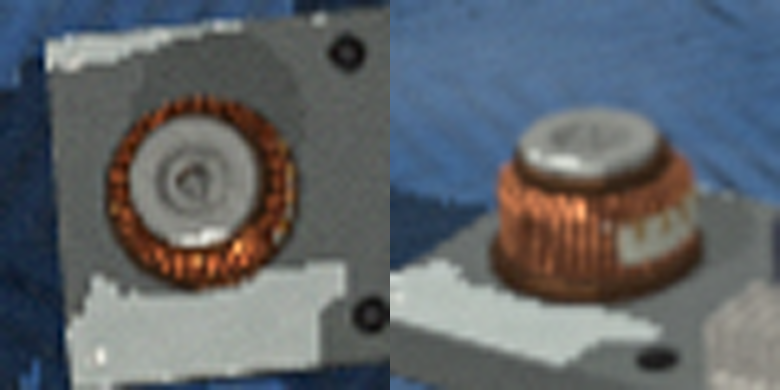

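The top view shows the washer covering the small disc at crop (195,180), and the scene view shows it level on top. The arm's shadow makes the stud tip hard to see, so I'll back off and check the seating numerically.

Request:
step_arm(
  targets=[
    [0, -4, 1, 0, 0, 0, 0.7],
    [0, -4, 1, 0, 0, 0, 0.7],
    [0, -4, 1, 0, 0, 0, 0.7],
    [0, -4, 0, 0, 0, 0, 0.7],
    [0, -4, 0, 0, 0, 0, 0.7],
  ],
)

```text
time: 27.52
position: [0.543, -0.3485, 0.1601]
tool_rot: [2.141, 2.296, 0.001]
ft_force: [1.0, 0.4, 0.2]
grip_width: 0.702
grip_force: 0.0
```

Request:
step_arm(
  targets=[
    [-2, -3.5, 0, 0, 0, -5, 0.7],
    [-2, -3.5, 0, 0, 0, -5, 0.7],
    [-2, -3.5, 0, 0, 0, -5, 0.7],
    [0, 0, 0, 0, 0, 0, 0.7],
    [0, 0, 0, 0, 0, 0, 0.7],
  ],
)

```text
time: 27.93
position: [0.4802, -0.4553, 0.1584]
tool_rot: [-2.431, -1.99, 0.001]
ft_force: [-0.6, 0.2, -0.7]
grip_width: 0.701
grip_force: 0.0
```

```bash
python3 - <<'E'
from h import *
c=np.array([.482,.0565])
for n in("top","scene"):
    im,d=grab(n,11)
    for _ in range(3): d=np.median(np.stack([d,ctrl.get_image(n)[1]]),0)
    C=cloud(n,d);r=np.hypot(C[...,0]-c[0],C[...,1]-c[1]);z=C[...,2];ok=d>0
    for nm,a,b,lo in(("stud",0,.006,.03),("rim",.012,.019,.03),("xfmr",.025,.029,.03),("chassis",.042,.055,.005)):
        m=ok&(r>a)&(r<b)&(z>lo)&(z<.1);P=C[m]
        if len(P)>2: print(n,nm,len(P),"z",np.percentile(P[:,2],[10,50,90]).round(4))
    m=ok&(r<.020)&(z>.052)&(z<.08)&(r>.011);P=C[m];s=np.linalg.lstsq(np.c_[P[:,:2]-c,np.ones(len(P))],P[:,2],rcond=None)[0];print(n,"rim plane slopes(deg)",np.degrees(s[:2]).round(1),"z0",s[2].round(4))
    for z in(.068,.064,.062):print(n,z,"expected px",proj(n,[[*c,z]])[0].round(1))
    hull=blob(n,im,tuple(int(v) for v in proj(n,[[*c,.062]])[0]),(0,0,95),(179,75,255),12);print(n,"washer blob bbox",cv2.boundingRect(hull.astype(int)),circ(plane(n,hull,.062)))
    T=np.linspace(0,2*np.pi,60);e=proj(n,np.c_[c[0]+.021*np.cos(T),c[1]+.021*np.sin(T),np.full(60,.062)]);print(n,"expected rim bbox",e.min(0).round(1),e.max(0).round(1))
    p=proj(n,[[*c,.066]])[0].astype(int);g=cv2.cvtColor(im,cv2.COLOR_BGR2GRAY)[p[1]-8:p[1]+9,p[0]-10:p[0]+11];print(p);print(g)
E
```

```text
top stud 19 z [0.0561 0.0583 0.0667]
top rim 151 z [0.061  0.0628 0.0644]
top xfmr 138 z [0.0491 0.0515 0.0535]
top chassis 766 z [0.0193 0.0207 0.0223]
top rim plane slopes(deg) [ 0.3 -0.6] z0 0.0626
top 0.068 expected px [213.3 234.7]
top 0.064 expected px [213.4 234.9]
top 0.062 expected px [213.5 235. ]
top washer blob bbox (204, 226, 20, 20) (array([0.4812944 , 0.05663915]), np.float64(0.02083541043127705))
top expected rim bbox [203.6 225.3] [223.4 244.9]
[213 234]
[[179 146 129  79  78 102  83 140 179 195 200 197 187 186 149  86  50 111
  103 113  85]
 [144  85  95  43  90 140 182 218 233 239 237 232 235 234 223 192 153  81
   92  84  83]
 [ 52  60  43  65 151 215 234 231 227 234 236 234 231 230 233 237 227 168
   85  74  74]
 [ 76  75  56 159 222 234 231 230 231 216 221 217 225 232 231 233 236 232
  143  75  65]
 [ 77  54 110 220 231 231 230 228 205 175 165 154 164 192 216 231 231 240
  219 141  76]
 [ 55  48 191 234 232 230 223 195 157 170 171 111  90 102 151 212 231 235
  240 197  96]
 [ 62 100 227 234 231 222 191 177 194 218 209 161 163 181 114 147 223 232
  234 227 115]
 
[... 2199 characters left out ...]
6 254 251 248 246 243 232 216 232 229 219 209 207 219 243 251
  253 251 225]
 [190 246 253 251 248 241 237 237 224 190 225 227 216 194 165 156 211 248
  252 254 244]
 [231 255 252 250 245 237 236 235 219 182 221 230 224 205 159 172 221 249
  251 253 244]
 [222 253 252 251 248 245 243 241 217 195 233 246 228 230 229 236 246 251
  252 252 230]
 [162 240 253 252 252 251 249 246 231 235 247 252 243 247 251 252 252 251
  245 229 176]
 [106 178 228 241 247 252 252 250 246 249 250 251 252 255 255 252 249 233
  201 160 117]
 [ 77 113 150 175 198 221 231 232 236 239 238 240 243 245 242 226 199 161
  138 118  91]
 [ 59  78  98 110 119 122 145 161 172 177 179 175 179 160 153 140 128 116
  101  90  78]]
```

The rim reads z=0.062 in both cameras with under 1° tilt, and the washer centre is within about 1 mm of the stud. The rest of the stack reads at its expected heights. Handing in.

```bash
python3 -c "
from bench import ctrl
print(ctrl.close_job())"
```

```text
the job is handed in; nothing more can be done
None
```

I stacked the large disc, transformer, small disc and dished washer on the stud in that order and handed the job in at about 28 s; the cameras show the washer rim flat at its nested height and within about 1 mm of the stud.

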